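# Find the rocking corner of the jig plate and shim it

## Task

The square plywood jig plate rocks on one of its corners. Press down on its corners with a fingertip until you find the one that gives, then press the red shim tab belonging to that corner down flat, so that the corner sits firm. Leave the other three shims raised, and do not pick up or push aside the tube on the plate or anything else on the bench.

Things in the scene. Friction and masses are not known exactly. Their poses are not given: they have to be found in the camera images.
- base: levelling base: dark steel slab 200 x 200 x 12 mm fixed to the bench, at any yaw; origin at the centre of its underside, on the bench. The plywood jig plate stands on it, centred, sides parallel to it
- plate: square plywood jig plate 150 x 150 x 12 mm; origin at the centre of its underside, 26 mm above the bench (top 38 mm). It cannot slide or be lifted. One corner, any of the four, has a short foot: pressed at its dot it starts to give at about 2.5 N, is fully down, 4.5 mm lower, at 5 N, and springs back. The other three do not give
- corner_a (a point): corner A of the plate: centre of the 12 mm black dot on the plate's top, 11 mm in from both edges, the point to press; it moves with the plate. Corners A, B, C, D follow counter-clockwise seen from above
- corner_b (a point): corner B of the plate: centre of the 12 mm black dot on the plate's top, 11 mm in from both edges, the point to press; it moves with the plate. Corners A, B, C, D follow counter-clockwise seen from above
- corner_c (a point): corner C of the plate: centre of the 12 mm black dot on the plate's top, 11 mm in from both edges, the point to press; it moves with the plate. Corners A, B, C, D follow counter-clockwise seen from above
- corner_d (a point): corner D of the plate: centre of the 12 mm black dot on the plate's top, 11 mm in from both edges, the point to press; it moves with the plate. Corners A, B, C, D follow counter-clockwise seen from above
- tab_a (a point): press point on top of the red tab of shim A, which belongs to corner A: 6 mm from the tab's outer end, 33 mm outside the plate edge that runs from corner A to the next corner clockwise, 22 mm along from corner A's dot. The tab is 22 mm wide, 31 mm long. Raised, it slopes up outwards 23 degrees, this point 35 mm above the bench; flat, it is level, 26 mm above the bench
- tab_b (a point): press point on top of the red tab of shim B, which belongs to corner B: 6 mm from the tab's outer end, 33 mm outside the plate edge that runs from corner B to the next corner clockwise, 22 mm along from corner B's dot. The tab is 22 mm wide, 31 mm long. Raised, it slopes up outwards 23 degrees, this point 35 mm above the bench; flat, it is level, 26 mm above the bench
- tab_c (a point): press point on top of the red tab of shim C, which belongs to corner C: 6 mm from the tab's outer end, 33 mm outside the plate edge that runs from corner C to the next corner clockwise, 22 mm along from corner C's dot. The tab is 22 mm wide, 31 mm long. Raised, it slopes up outwards 23 degrees, this point 35 mm above the bench; flat, it is level, 26 mm above the bench
- tab_d (a point): press point on top of the red tab of shim D, which belongs to corner D: 6 mm from the tab's outer end, 33 mm outside the plate edge that runs from corner D to the next corner clockwise, 22 mm along from corner D's dot. The tab is 22 mm wide, 31 mm long. Raised, it slopes up outwards 23 degrees, this point 35 mm above the bench; flat, it is level, 26 mm above the bench
- shim_a (a joint): angle of shim A, a seesaw: red tab outside, steel tongue under the plate's corner. 0 to 0.08 rad raised as at the start; 0.40 tab flat (end stop), its tongue carrying the corner. Beside a sound corner there is no room for the tongue and the tab jams at 0.22. Hinge along the plate edge, 8 mm outside it; stiff: about 8 N at the press point moves it; it stays where left
- shim_b (a joint): angle of shim B, a seesaw: red tab outside, steel tongue under the plate's corner. 0 to 0.08 rad raised as at the start; 0.40 tab flat (end stop), its tongue carrying the corner. Beside a sound corner there is no room for the tongue and the tab jams at 0.22. Hinge along the plate edge, 8 mm outside it; stiff: about 8 N at the press point moves it; it stays where left
- shim_c (a joint): angle of shim C, a seesaw: red tab outside, steel tongue under the plate's corner. 0 to 0.08 rad raised as at the start; 0.40 tab flat (end stop), its tongue carrying the corner. Beside a sound corner there is no room for the tongue and the tab jams at 0.22. Hinge along the plate edge, 8 mm outside it; stiff: about 8 N at the press point moves it; it stays where left
- shim_d (a joint): angle of shim D, a seesaw: red tab outside, steel tongue under the plate's corner. 0 to 0.08 rad raised as at the start; 0.40 tab flat (end stop), its tongue carrying the corner. Beside a sound corner there is no room for the tongue and the tab jams at 0.22. Hinge along the plate edge, 8 mm outside it; stiff: about 8 N at the press point moves it; it stays where left
- coupler: bystander: loose cardboard coupler tube standing on the middle of the plate, 56 mm across, 50 mm tall; origin at the centre of its underside
- collar: bystander: loose flat plywood collar round the coupler on the plate, 90 mm across, 6 mm thick; origin at the centre of its underside
- cup: bystander: white paper cup standing on the bench, 72 mm across, 85 mm tall; origin at the centre of its underside
- tape: bystander: roll of blue tape lying flat, 96 mm across, 24 mm high; origin at the centre of its underside
- ply_ring: bystander: flat dark wooden ring lying on the bench, 90 mm across, 6 mm thick; origin at the centre of its underside
- tube: bystander: white paper tube lying on the bench, 40 mm across, 130 mm long
- fin: bystander: flat dark wooden fin lying on the bench, about 120 x 90 mm, 6 mm thick

How it is judged:
On the way, in this order (a step that is already met when the one before it is completed fails the run):
1. the rocking corner has been pressed down, so that the plate rocks by at least 2 mm at its corner (distance of any of corner_a, corner_b, corner_c, corner_d from where it was at the start of the episode above 0.002 m), for 0.1 s.
2. the shim of the rocking corner is pressed flat (only that shim can go flat) (value of joint any of shim_a, shim_b, shim_c, shim_d above 0.36 rad), for 0.2 s.
At the end, for the whole second after the job is handed in: The rocking corner's shim is flat (within 0.04 rad), the other shims raised (below 0.15 rad), the plate level (corners within 1.5 mm), coupler within 12 mm and upright (0.15 rad), collar within 15 mm, bench things within 20 mm of where they were (((value of joint shim_a above 0.36 rad and value of joint each of shim_b, shim_c, shim_d below 0.15 rad) or (value of joint shim_b above 0.36 rad and value of joint each of shim_a, shim_c, shim_d below 0.15 rad) or (value of joint shim_c above 0.36 rad and value of joint each of shim_a, shim_b, shim_d below 0.15 rad) or (value of joint shim_d above 0.36 rad and value of joint each of shim_a, shim_b, shim_c below 0.15 rad)) and distance of each of corner_a, corner_b, corner_c, corner_d from where it was at the start of the episode below 0.0015 m and distance of coupler from where it was at the start of the episode below 0.012 m and angle between coupler's own z axis and vertical below 0.15 rad and distance of collar from where it was at the start of the episode below 0.015 m and distance of each of cup, tape, ply_ring, tube, fin from where it was at the start of the episode below 0.02 m); the robot touches nothing.
It fails at once if a wrong shim is pressed down as well (value of joint each of shim_a, shim_b above 0.15 rad or value of joint each of shim_a, shim_c above 0.15 rad or value of joint each of shim_a, shim_d above 0.15 rad or value of joint each of shim_b, shim_c above 0.15 rad or value of joint each of shim_b, shim_d above 0.15 rad or value of joint each of shim_c, shim_d above 0.15 rad).
It fails at once if the coupler or the collar is lifted, knocked over or pushed along (distance of coupler from where it was at the start of the episode above 0.012 m or angle between coupler's own z axis and vertical above 0.3 rad or distance of collar from where it was at the start of the episode above 0.015 m).
It fails at once if a thing on the bench is lifted or pushed aside (distance of any of cup, tape, ply_ring, tube, fin from where it was at the start of the episode above 0.02 m).
It also fails if it takes over 58 s, if anything falls off the work surface, if the arm or the gripper's body presses on something with over 40 N, if the wrist force passes 120 N, or if a joint passes its speed limit or range.

## Robot

A 7-joint arm with a two-finger parallel gripper is mounted at the origin on the work surface. World frame = base frame: x ahead of the robot, y to its left, z up, the work surface at z = 0. Lengths are in m, angles in rad, forces in N, time in s.
With the tool pointing down it reaches from about 0.35 to 0.9 m from the base axis. Payload 19.9 kg.
Tool frame: the origin (TCP) lies at the very end of the fingers, on their centre line; the grasp point (between the pads) lies 19 mm behind it (r.grip_depth is the distance from the TCP to the grasp point, in m); z points along the fingers, y is the direction in which the jaws open and shut (so a half turn about z gives the same grasp; the last joint's range is limited). The gripper opens to 85 mm and grips with 20 to 120 N. Pads are 22 mm wide; open, the fingers measure 114 mm over their backs; the gripper's body (76 mm by 85 mm) begins 54 mm behind the grasp point. The pads swing forward as they close: fully open they stand 13 mm farther back than shut.
Start: joints at [1.296, 0.417, -0.01, 1.614, 0.005, 1.111, -0.053], TCP at [0.145, -0.608, 0.231] pointing down, gripper open.
Joint ranges: [-2.81, 2.81], [-0.39, 2.02], [-1.27, 1.25], [0.06, 2.57], [-1.19, 4.33], [0.19, 2], [-2.82, 2.82]. Speed limits (rad/s): [1.89, 1.89, 2.39, 2.39, 3.01, 3.01, 3.01].

## Interface

Orientations are given as a unit quaternion [w, x, y, z].
In Python, from station import r gives the robot as it stands.
- The arm moves only by the tool send_rows, never from a script. Its argument "moves" is a list that holds one entry, the list of rows, each a list of 4 numbers: the shift along the tool's x, y, z in cm, then the turn about the tool's z in degrees. In form: [[[tx, ty, tz, roll], ...]]. A call has 1 to 12 rows; each row is the pose to reach, as a shift and turn from the pose commanded when the call began, along the tool's axes at that moment; what a row does not reach only later rows make up. A row lasts 1/12 s, in which the tool goes at most 41.7 mm and 7.16 degrees, less where a joint would pass 70% of its speed; a pose out of reach is approached as far as the arm can. A call with a gripper value outside its range is refused whole. "jaw" is the opening in per cent of the stroke, from 0 (shut) to 100 (fully open), set as the call begins (left out, the last holds). The fingers move at their own pace and stop on an object; "force" is the grip in N (left out, the last holds). Time passes only in rows, so rows that repeat a pose let the fingers close. It gives the time, the measured TCP pose, the force and the opening at its end, in the units of the state.
- r.observe(): the state, without advancing time (a new reading comes with each control period).
- r.camera(name): name is "side" or "top" or "wrist"; returns the picture (384x512x3 uint8, red, green, blue); there is no depth.
- r.calibration(name): a dict with "K" (3x3 intrinsics, pixels), "dist_coeffs" ([k1, k2, p1, p2, k3] as OpenCV has them; the pictures are not rectified), "R" (3x3) and "t" (3): a world point X has camera coordinates R X + t. Camera axes: x right, y down, z forward; pixel columns grow to the right and rows downward; lengths in m; the calibration is good to about 2 mm. A picture is of the moment at which its call begins: read the wrist's pose just before it. calibration takes no time and is no camera call; for the wrist camera it gives the pose at the moment of the call.
- r.close_job(): hands the job in, once; it reports no verdict.
The state is a dict: "time": time; "joints": joint angles; "qvel": joint speeds; "effort": joint torques, N m; "tool_pos": TCP position; "tool_rot": TCP orientation; "force": force on the tool from outside, world axes, zero at the start; "torque": the same for the moment, N m; "finger_gap": opening from 0.0 (shut) to 1.0 (fully open).
Only numpy, scipy, OpenCV 4.12 (cv2) and the standard library are available. Lean on these libraries where they do the work, as an engineer would, in place of code of your own. Each camera call takes 0.05 s, during which the arm holds its last target. There are 200 camera calls.

## Working session

There is one attempt and no reset: what is moved stays moved. The work goes in short steps, Python scripts to look and compute and a tool call to move; the robot and the scene stay as the last step left them, time stands still between calls to the robot, and variables do not carry over. Pictures are saved under pics/ and viewed, about 8 in all and at most 12, crops included, and the job is handed in when it is done.

Besides the shell and the picture viewer there is one more tool, called after "Call:" as name(argument=value, ...), one argument or row to a line, values as JSON. send_rows: Moves the arm, as the interface text tells. Its arguments: {"type":"object","properties":{"moves":{"type":"array","items":{"type":"array","items":{"type":"array","items":{"type":"number"}}}},"jaw":{"type":"number"},"force":{"type":"number"}},"required":["moves"]}

```bash
mkdir -p pics; ls
python3 - <<'E'
from station import r
import cv2
for n in("top","side"):
    im=r.camera(n); cv2.imwrite(f"pics/{n}0.png",im[:,:,::-1])
    c=r.calibration(n); print(n,c)
print(r.observe())
E
```

```text
pics
top {'K': array([[468.1403028 ,   0.        , 254.19828189],
       [  0.        , 468.1403028 , 190.49596884],
       [  0.        ,   0.        ,   1.        ]]), 'dist_coeffs': array([0.05719639, 0.        , 0.        , 0.        , 0.        ]), 'R': array([[ 0.00198417, -0.99999553, -0.00223639],
       [-0.98596696, -0.00158301, -0.16693304],
       [ 0.16692876,  0.00253624, -0.9859657 ]]), 't': array([-0.01995159,  0.59189909,  1.37708316])}
side {'K': array([[393.82796918,   0.        , 251.50728742],
       [  0.        , 393.82796918, 189.99373772],
       [  0.        ,   0.        ,   1.        ]]), 'dist_coeffs': array([-0.00472874,  0.        ,  0.        ,  0.        ,  0.        ]), 'R': array([[ 0.99907087, -0.04006891, -0.01587056],
       [-0.03862092, -0.6689567 , -0.74229735],
       [ 0.01912633,  0.74222059, -0.66988266]]), 't': array([-0.57402431,  0.05824116,  1.22911992])}
{'time': 0.1, 'joints': array([ 1.29549079,  0.41792384, -0.01029345,  1.61409304,  0.0046693 ,
        1.11070184, -0.05301311]), 'qvel': array([ 5.72188033e-04, -6.69700251e-04, -6.97585719e-04,  4.44270957e-04,
       -5.94728243e-04, -1.26046003e-04, -1.58671122e-05]), 'effort': array([ 7.66688345e-05, -8.65819502e+01,  6.78951647e-01, -4.35634375e+01,
        1.91499700e-02,  4.98445283e-03,  1.13483367e-06]), 'tool_pos': array([ 0.14472441, -0.60769975,  0.2307257 ]), 'tool_rot': array([-5.42787117e-04,  9.93176107e-01,  1.16622965e-01, -9.50346988e-05]), 'force': array([-0.44811456, -0.65875343, -0.22899583]), 'torque': array([-0.00013986, -0.03720572, -0.04070511]), 'finger_gap': 0.9962955676065147}
```

View pics/top0.png

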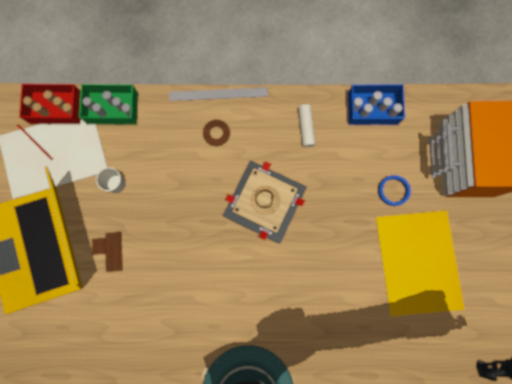

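View pics/side0.png

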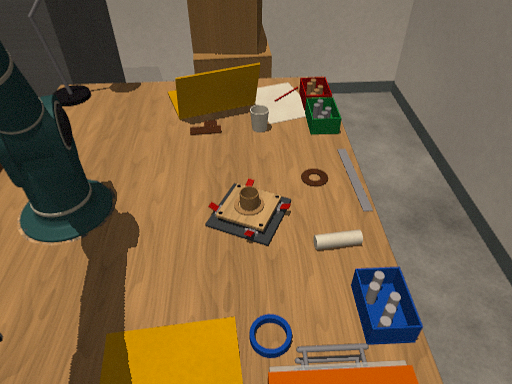

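The top picture shows the base at about px (265,201) with red tabs at (266,166), (300,202), (263,236), (230,198). All the bystanders are well clear of it. In the side view the plate is at (250,210).

```bash
cat > h.py <<'E'
import numpy as np,cv2
from scipy.optimize import least_squares
from scipy.spatial.transform import Rotation as Ro
from station import r
def proj(c,P):
    return cv2.projectPoints(np.asarray(P,float),cv2.Rodrigues(c["R"])[0],c["t"],c["K"],c["dist_coeffs"])[0][:,0]
def ray(c,px,z):
    u=cv2.undistortPoints(np.array(px,float).reshape(-1,1,2),c["K"],c["dist_coeffs"])[:,0]
    d=np.c_[u,np.ones(len(u))]@c["R"]; o=-c["R"].T@c["t"]
    return o+d*((z-o[2])/d[:,2])[:,None]
def red(im):
    h=cv2.cvtColor(im,cv2.COLOR_RGB2HSV); m=((h[...,0]<8)|(h[...,0]>172))&(h[...,1]>170)&(h[...,2]>70)
    n,l,s,c=cv2.connectedComponentsWithStats(m.astype(np.uint8)); 
    return [(c[i],s[i,4]) for i in range(1,n) if s[i,4]>5]
L=lambda x,y:np.array([[x,y],[-y,x],[-x,-y],[y,-x]])
DOT=L(.064,.064); TAB=L(.108,.042); TC=L(.0985,.042)
def world(p,q): a=p[2]; return p[:2]+q@np.array([[np.cos(a),np.sin(a)],[-np.sin(a),np.cos(a)]])
E
python3 - <<'E'
from h import *
from itertools import permutations
for n in("top","side"):
    im=cv2.imread(f"pics/{n}0.png")[:,:,::-1].copy(); c=r.calibration(n)
    b=[(ray(c,x,.031)[0],x,a) for x,a in red(im)]
    b=[t for t in b if abs(t[0][0]-.58)<.16 and abs(t[0][1]+.04)<.16]
    for t in b: print(n,t[1].round(1),t[2],t[0][:2].round(4))
    if len(b)!=4: continue
    q=np.array([t[0][:2] for t in b]); m=q.mean(0)
    q=q[np.argsort(np.arctan2(*(q-m).T[::-1]))]
    f=min((least_squares(lambda p:(world(p,TC)-q).ravel(),[*m,a]) for a in np.arange(0,6.3,.7)),key=lambda s:s.cost)
    p=f.x; print(n,p,(f.fun*1e3).round(1)); print("dots",world(p,DOT).round(4).tolist(),"tabs",world(p,TAB).round(4).tolist())
E
```

```text
top [265.9 165.6] 42 [ 0.6737 -0.0552]
top [229.5 198.2] 46 [0.571 0.057]
top [299.4 201.5] 42 [ 0.5611 -0.1579]
top [262.8 235. ] 43 [ 0.458  -0.0453]
top [ 0.56593922 -0.05033439  4.2634528 ] [-0.1  0.6 -0.8 -0.1 -0.2 -0.4  1.  -0.1]
dots [[0.5958, -0.1358], [0.6514, -0.0205], [0.5361, 0.0351], [0.4805, -0.0802]] tabs [[0.5569, -0.1659], [0.6815, -0.0594], [0.575, 0.0652], [0.4504, -0.0413]]
side [249.5 182.3] 46 [0.571  0.0563]
side [213.2 206.1] 55 [ 0.4581 -0.046 ]
side [284.8 206. ] 45 [ 0.6724 -0.0577]
side [248.6 233. ] 43 [ 0.5604 -0.1592]
side [ 0.56548746 -0.05164093  4.25757082] [-0.5  0.6  0.   0.5  0.  -1.   0.4 -0.1]
dots [[0.5949, -0.1372], [0.6511, -0.0223], [0.5361, 0.034], [0.4799, -0.081]] tabs [[0.5558, -0.1671], [0.681, -0.0614], [0.5752, 0.0638], [0.45, -0.0419]]
```

Call:
send_rows(
  moves=[
    [[54.7, -35.4, 5, 39], [54.7, -35.4, 5, 39], [54.7, -35.4, 5, 39], [54.7, -35.4, 5, 39], [54.7, -35.4, 5, 39], [54.7, -35.4, 5, 39], [54.7, -35.4, 5, 39], [54.7, -35.4, 5, 39], [54.7, -35.4, 5, 39], [54.7, -35.4, 5, 39], [54.7, -35.4, 5, 39], [54.7, -35.4, 5, 39]],
  ],
  jaw=0,
)

```text
time: 1.1
tool_pos: [0.4788, -0.2579, 0.1941]
tool_rot: [-0.0, 0.975, -0.222, -0.0]
force: [0.3, -1.0, 0.2]
finger_gap: -0.002
```

```bash
cat > d.py <<'E'
from h import *
import sys
P=np.array([.5657,-.0510,4.2605]); 
def delta(xyz,yaw=-25.9):
    o=r.observe(); q=o["tool_rot"]; R=Ro.from_quat([q[1],q[2],q[3],q[0]])
    cur=np.degrees(np.arctan2(R.as_matrix()[1,0],R.as_matrix()[0,0]))
    return (R.inv().apply(np.array(xyz)-o["tool_pos"])*100).round(2), round(cur-yaw,1), o["tool_pos"].round(4), o["force"].round(1),o["time"]
if __name__=="__main__":
    k=sys.argv[1]; i=int(k[1]); z=float(sys.argv[2])
    print(*delta([*world(P,DOT if k[0]=="d" else TAB)[i],z]))
E
python3 d.py d0 .06
```

```text
[  5.27 -15.99  13.41] 0.3 [ 0.4788 -0.2579  0.1941] [ 0.3 -1.   0.2] 1.1
```

Call:
send_rows(
  moves=[
    [[5.3, -16, 6, 0], [5.3, -16, 6, 0], [5.3, -16, 6, 0], [5.3, -16, 6, 0], [5.3, -16, 6, 0], [5.3, -16, 6, 0], [5.3, -16, 6, 0], [5.3, -16, 6, 0]],
  ],
)

```text
time: 1.77
tool_pos: [0.5942, -0.1393, 0.1343]
tool_rot: [0.0, 0.975, -0.222, -0.0]
force: [-0.5, -1.0, 0.5]
finger_gap: 0.001
```

```bash
python3 - <<'E'
from d import *
c=r.calibration("wrist"); im=r.camera("wrist"); cv2.imwrite("pics/w1.png",im[:,:,::-1]); 
print(proj(c,np.c_[world(P,DOT),[.038]*4]).round(0).tolist())
E
python3 d.py d0 .06
```

```text
[[247.0, 188.0], [98.0, 187.0], [116.0, 313.0], [247.0, 313.0]]
[-0.03 -0.33  7.46] 0.2 [ 0.5942 -0.1396  0.1346] [0.3 0.2 0.7] 1.8167
```

View pics/w1.png

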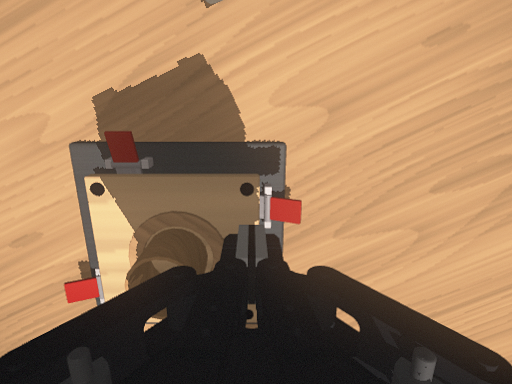

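The wrist view shows dots at px (247,188) and (97,188), exactly where my estimate puts them. Now I'll press the first corner.

Call:
send_rows(
  moves=[
    [[0, -0.3, 4, 0], [0, -0.3, 8.5, 0], [0, -0.3, 8.7, 0], [0, -0.3, 9.0, 0], [0, -0.3, 9.3, 0], [0, -0.3, 9.5, 0], [0, -0.3, 9.6, 0], [0, -0.3, 9.7, 0], [0, -0.3, 9.8, 0], [0, -0.3, 9.9, 0], [0, -0.3, 9.95, 0], [0, -0.3, 9.95, 0]],
  ],
)

```text
time: 2.82
tool_pos: [0.5966, -0.136, 0.0353]
tool_rot: [0.0, 0.975, -0.222, 0.001]
force: [3.7, -3.6, 5.1]
finger_gap: -0.0
```

```bash
python3 d.py d0 .038
```

```text
[-0.09  0.11 -0.27] 0.3 [ 0.5966 -0.136   0.0353] [ 3.7 -3.6  5.1] 2.8167
```

Call:
send_rows(
  moves=[
    [[0, 0, 0.1, 0], [0, 0, 0.2, 0], [0, 0, 0.2, 0], [0, 0, 0.2, 0]],
  ],
)

```text
time: 3.15
tool_pos: [0.5968, -0.1361, 0.0337]
tool_rot: [0.0, 0.975, -0.222, 0.001]
force: [0.2, -4.6, 12.6]
finger_gap: 0.0
```

Call:
send_rows(
  moves=[
    [[0, 0, 0.1, 0], [0, 0, 0.2, 0], [0, 0, 0.2, 0], [0, 0, 0.2, 0]],
  ],
)

```text
time: 3.48
tool_pos: [0.5969, -0.1362, 0.033]
tool_rot: [0.0, 0.975, -0.222, 0.001]
force: [-8.1, -2.1, 36.0]
finger_gap: -0.002
```

```bash
python3 - <<'E'
from d import *
c=r.calibration("wrist"); im=r.camera("wrist"); cv2.imwrite("pics/w2.png",im[:,:,::-1])
im=r.camera("side"); cv2.imwrite("pics/s2.png",cv2.resize(im[140:260,180:320,::-1],None,fx=5,fy=5))
E
python3 d.py d0 .038
```

```text
[-0.13  0.1  -0.5 ] 0.3 [ 0.5969 -0.1362  0.033 ] [-8.7 -2.  35.2] 3.5833
```

View pics/s2.png

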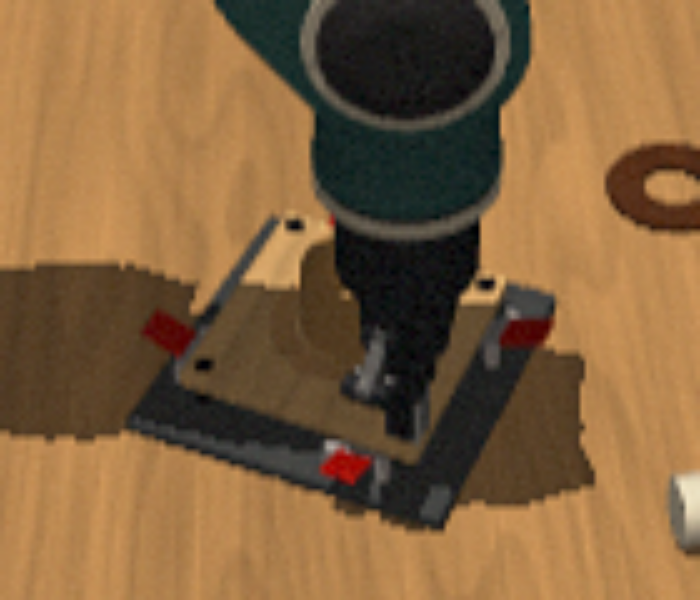

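Here the fingertip is on the dot of corner 0, around px (405,425). The tip went down to z=0.0335 before it stiffened, so this corner seems to give. I'll check that by pressing a neighbouring corner.

Call:
send_rows(
  moves=[
    [[0, 0, -2, 0], [0, 0, -5, 0], [0, 0, -5, 0], [0, 0, -5, 0]],
  ],
)

```text
time: 3.92
tool_pos: [0.5966, -0.1355, 0.0821]
tool_rot: [-0.0, 0.975, -0.221, 0.001]
force: [-0.8, 0.1, -1.0]
finger_gap: -0.001
```

```bash
python3 d.py d1 .038; python3 d.py t0 .035
```

```text
[-1.000e-02 -1.265e+01  4.420e+00] 0.3 [ 0.5966 -0.1355  0.0821] [-0.8  0.1 -1. ] 3.9167
[-2.3   4.54  4.7 ] 0.3 [ 0.5966 -0.1355  0.0821] [-0.8  0.1 -1. ] 3.9167
```

Call:
send_rows(
  moves=[
    [[0, -4, 0, 0], [0, -8, 0, 0], [0, -11, 0, 0], [0, -12.6, 0, 0], [0, -12.6, 1, 0], [0, -12.6, 3, 0], [0, -12.6, 3.8, 0], [0, -12.6, 4.2, 0], [0, -12.6, 4.4, 0], [0, -12.6, 4.5, 0], [0, -12.6, 4.55, 0], [0, -12.6, 4.55, 0]],
  ],
)

```text
time: 4.92
tool_pos: [0.6489, -0.0228, 0.0377]
tool_rot: [0.001, 0.975, -0.222, -0.002]
force: [-30.0, 1.5, 51.4]
finger_gap: 0.001
```

Call:
send_rows(
  moves=[
    [[0, 0, 0.1, 0], [0, 0, 0.1, 0], [0, 0, 0.1, 0]],
  ],
)

```text
time: 5.17
tool_pos: [0.6489, -0.0228, 0.0375]
tool_rot: [0.001, 0.975, -0.222, -0.001]
force: [-34.9, 1.2, 65.6]
finger_gap: 0.0
```

Corner 1 is rigid and stops the tip at z=0.0377, so corner 0 is the one that gives. I'll lift and go to tab 0.

Call:
send_rows(
  moves=[
    [[0, 0, -2, 0], [0, 0, -6, 0], [0, 0, -6, 0], [-1, 4, -6, 0], [-2.3, 8, -6, 0], [-2.3, 12, -6, 0], [-2.3, 15, -6, 0], [-2.3, 17, -6, 0], [-2.3, 17, -6, 0], [-2.3, 17, -6, 0]],
  ],
)

```text
time: 6.0
tool_pos: [0.5555, -0.1671, 0.0943]
tool_rot: [0.0, 0.975, -0.223, -0.0]
force: [1.1, 0.6, 0.0]
finger_gap: 0.001
```

```bash
python3 - <<'E'
from d import *
c=r.calibration("wrist"); im=r.camera("wrist"); cv2.imwrite("pics/w3.png",im[:,:,::-1])
print(proj(c,[[*world(P,TAB)[0],.035]]))
E
python3 d.py t0 .026
```

```text
[[249.51115936 201.83086761]]
[0.05 0.06 6.83] 0.2 [ 0.5561 -0.1657  0.0943] [-0.6  0.1  0.5] 6.05
```

View pics/w3.png

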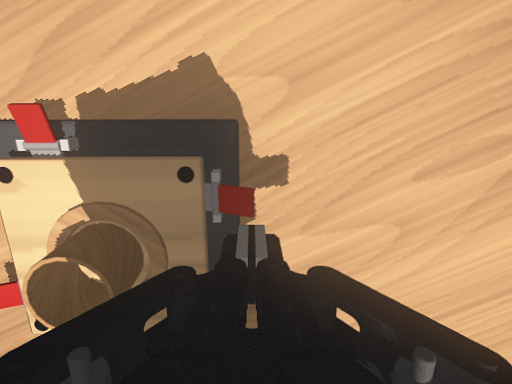

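The wrist view shows tab 0 with its outer end at about px (255,203). The predicted press point is (249.5,202), which agrees. Pressing it down.

Call:
send_rows(
  moves=[
    [[0.05, 0.05, 2.5, 0], [0.05, 0.05, 4.5, 0], [0.05, 0.05, 5, 0], [0.05, 0.05, 5.4, 0], [0.05, 0.05, 5.7, 0], [0.05, 0.05, 6, 0], [0.05, 0.05, 6.3, 0], [0.05, 0.05, 6.5, 0], [0.05, 0.05, 6.7, 0], [0.05, 0.05, 6.85, 0], [0.05, 0.05, 6.95, 0], [0.05, 0.05, 6.95, 0]],
  ],
)

```text
time: 7.05
tool_pos: [0.557, -0.1669, 0.026]
tool_rot: [0.0, 0.975, -0.222, 0.001]
force: [-1.7, -2.4, 3.7]
finger_gap: 0.0
```

Call:
send_rows(
  moves=[
    [[0, 0, 0.1, 0], [0, 0, 0.1, 0], [0, 0, 0.1, 0], [0, 0, 0.1, 0]],
  ],
)

```text
time: 7.38
tool_pos: [0.5572, -0.1669, 0.0257]
tool_rot: [0.0, 0.975, -0.222, 0.001]
force: [-6.6, -2.7, 16.4]
finger_gap: -0.001
```

Call:
send_rows(
  moves=[
    [[0, 0, 0.1, 0], [0, 0, 0.1, 0], [0, 0, 0.1, 0], [0, 0, 0.1, 0]],
  ],
)

```text
time: 7.72
tool_pos: [0.5573, -0.1669, 0.0254]
tool_rot: [0.001, 0.975, -0.222, 0.001]
force: [-11.5, -1.8, 29.9]
finger_gap: 0.001
```

Call:
send_rows(
  moves=[
    [[0, 0, -2, 0], [0, 0, -6, 0], [0, 0, -10, 0], [0, 0, -14, 0], [0, 4, -16, 0], [0, 8, -16, 0], [0, 12, -16, 0], [0, 12, -16, 0], [0, 12, -16, 0], [0, 12, -16, 0]],
  ],
)

```text
time: 8.55
tool_pos: [0.5051, -0.2739, 0.1836]
tool_rot: [-0.0, 0.975, -0.222, 0.001]
force: [0.5, 0.2, -0.4]
finger_gap: -0.002
```

Run:
```python
from d import *
im=r.camera("side"); a=cv2.imread("pics/side0.png")[140:260,180:320]
cv2.imwrite("pics/s4.png",cv2.resize(np.vstack([a,im[140:260,180:320,::-1]]),None,fx=2.4,fy=2.4,interpolation=cv2.INTER_CUBIC))
cv2.imwrite("pics/s4f.png",im[:,:,::-1])
print(r.observe()["time"],r.observe()["force"])
```

```text
8.6 [-0.62066053  0.01494942  0.44480666]
```

View pics/s4.png

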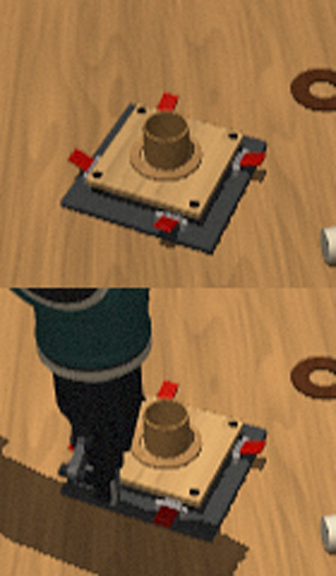

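The before/after side views show tab 0 (px ~(167,515) in the lower half) now lying flat. The coupler, collar and the other visible tabs haven't moved.

```bash
python3 -c "
from station import r
r.close_job()"
```

```text
the job is handed in; nothing more can be done
```

I found the rocking corner, pressed its shim tab flat and handed the job in at about 8.6 s. No verdict was reported.

- **Finding the corner:** The corner at about (0.595, -0.137) gave way. The fingertip went down to z = 33.5 mm before it stiffened, which is 4.5 mm below the plate top. The next corner I pressed stopped the fingertip at 37.7 mm under 51–66 N, so it is sound. I did not press the other two corners, since only one can rock.
- **Pressing the shim:** I pressed that corner's tab at about (0.557, -0.167). It met a hard stop at z = 25.4–26 mm under up to 30 N, which matches flat (26 mm); a jammed tab would have stopped at about 30 mm.
- **Last checks:** After I lifted clear, the wrist force was about zero. The final side picture shows the tab flat and the coupler and collar in place. The arm hid one of the other three tabs; the two in view were still raised. The arm was never near the things on the bench.
- **Not checked:** I did not press the corner again after setting the shim, so its firmness is inferred from the tab being flat. The top and side camera estimates disagreed by only 1–1.5 mm, and the wrist camera confirmed the position.

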